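Put the steel snack tiffin back together

ROBOT

A 7-joint arm with a two-finger parallel gripper is mounted at the origin on the work surface. World frame = base frame: x ahead of the robot, y to its left, z up, the work surface at z = 0. Lengths are in m, angles in rad, forces in N, time in s.
With the tool pointing down it reaches from about 0.35 to 0.9 m from the base axis. Payload 8.1 kg.
Tool frame: the origin (TCP) lies midway between the tips of the shut fingers; the grasp point (between the pads) lies arm.grip_point_offset behind it (arm.grip_point_offset is the distance from the TCP to the grasp point, in m); y points along the fingers, z is the direction in which the jaws open and shut, and the axes are right-handed (so a half turn about y gives the same grasp; the last joint's range is limited). The gripper opens to 92 mm and grips with 3 to 60 N. Pads are 19 mm wide; open, the fingers measure 130 mm over their backs; the gripper's body (75 mm by 190 mm) begins 47 mm behind the grasp point.
Start: joints at [1.03, 0.434, 0.025, 1.573, -0.012, 1.134, -0.075], TCP at [0.265, -0.566, 0.195] pointing down, gripper open.
Joint ranges: [-2.62, 2.62], [-0.44, 2.09], [-1.27, 1.32], [0.08, 2.57], [-1.32, 4.46], [0.12, 2], [-2.74, 2.74]. Speed limits (rad/s): [2.22, 2.22, 3.01, 3.01, 3.14, 3.14, 3.14].

INTERFACE

Orientations are given as a rotation vector (axis times angle).
In Python, from cell import arm, get_image, camera_info gives the robot as it stands.
- The arm moves only by the tool carry_out, never from a script. Its argument "steps" is one flat list of numbers, 5 for each row, row after row: the opening, from 0 (shut) to 1 (fully open), then the shift along the world's x, y, z in units of 0.1 m (1.0 is 0.1 m), then the turn about the world's z in units of 45 degrees (1.0 is 45 degrees). In form: [hand, dx, dy, dz, spin, hand, dx, dy, dz, spin, ...]. A call has 1 to 12 rows; each row is the pose to reach, as a shift and turn from the pose commanded when the call began; what a row does not reach only later rows make up. A row lasts 1/10 s, in which the tool goes at most 50 mm and 8.59 degrees, less where a joint would pass 70% of its speed; a pose out of reach is approached as far as the arm can. A call with a number of a shift or a turn outside -1 to 1 is refused whole. A call with a gripper value outside its range is refused whole. The fingers move at their own pace and stop on an object; "grip_force" is the grip in N (left out, the last holds). Time passes only in rows, so rows that repeat a pose let the fingers close. It gives the time, the measured TCP pose, the force and the opening at its end, in the units of the state.
- arm.observe(): the state, without advancing time (a new reading comes with each control period).
- get_image(name): name is "scene" or "top" or "wrist"; returns (picture, depth): 420x560x3 uint8, red, green, blue; 420x560 float32, m along the optical axis (not along the pixel's ray), 0 where there is no reading.
- camera_info(name): a dict with "fovy" (degrees; the focal length in pixels is half the picture's height over the tangent of half this angle, whatever the lens; pixels are square), "cx", "cy" (the principal point, pixels), "R" (3x3) and "t" (3): a world point X has camera coordinates R X + t; the wrist camera has in their place "tool_from_camera" (4x4, takes a point from camera to tool coordinates, whose origin is the TCP and whose axes are the tool frame's). Camera axes: x right, y down, z forward; pixel columns grow to the right and rows downward; lengths in m; the calibration is good to about 2 mm. A picture is of the moment at which its call begins: read the wrist's pose just before it. camera_info takes no time and is no camera call.
- arm.sign_off(): hands the job in, once; it reports no verdict.
The state is a dict: "clock": time; "joints": joint angles; "dq": joint speeds; "joint_efforts": joint torques, N m; "position": TCP position; "ee_rot": TCP orientation; "force": force on the tool from outside, world axes, zero at the start; "ft_torque": the same for the moment, N m; "width": opening from 0.0 (shut) to 1.0 (fully open).
Only numpy, scipy, OpenCV 4.12 (cv2) and the standard library are available. Lean on these libraries where they do the work, as an engineer would, in place of code of your own. Each camera call takes 0.05 s, during which the arm holds its last target. There are 200 camera calls.

TASK

Lunch is over: put the steel tiffin back together on its carrier base, one piece after another from the bottom up: the tall pot first, then the middle one, then the shallow one, and the knobbed lid on top. Set every piece down gently (do not drop it) so that it is upright and fully home in the one below, let go, and leave the flask, coffee cup and black box where they are.

Things in the scene. Friction and masses are not known exactly. Their poses are not given: they have to be found in the camera images.
- base: steel carrier base: dark flat disc 110 mm across and 5 mm thick with a raised ring (72 mm across, 56 mm mouth, top of the ring 18 mm above the table, socket floor at 5 mm). It grips the table and does not move. Origin: centre of its underside, on the table. A seated pot has its origin 6 mm above this one.
- tall: tall steel pot, round, open, no divider inside: 62 mm outside diameter, 3 mm wall, mouth 56 mm, 68 mm high in all. Tapered foot 12 mm high below (38 mm across at the bottom, 52 at the top), then a flat shoulder out to the full width, which rests on the rim below when seated. Origin: centre of the foot's underside; z up. A seated pot has its origin 56 mm above this one.
- middle: middle steel pot, round, open, with ONE straight divider across the inside: 62 mm outside diameter, 3 mm wall, mouth 56 mm, 54 mm high in all. Tapered foot 12 mm high below (38 mm across at the bottom, 52 at the top), then a flat shoulder out to the full width, which rests on the rim below when seated. Origin: centre of the foot's underside; z up. A seated pot has its origin 42 mm above this one.
- shallow: shallow steel pot, round, open, with a CROSS of two dividers inside (four quarters): 62 mm outside diameter, 3 mm wall, mouth 56 mm, 40 mm high in all. Tapered foot 12 mm high below (38 mm across at the bottom, 52 at the top), then a flat shoulder out to the full width, which rests on the rim below when seated. Origin: centre of the foot's underside; z up. A seated lid has its origin 28 mm above this one.
- lid: steel lid: disc 62 mm across and 6 mm thick with an upright black round knob (24 mm across, 26 mm high) in its middle; 44 mm high in all, the disc's top at 18 mm. Under the disc is the same 12 mm tapered foot as on the pots, which drops into a pot's mouth. Origin: centre of the underside of the foot; z up.
- flask: bystander: steel drinks flask with black cap, 68 mm across, 190 mm high. Origin: centre of its underside.
- cup: bystander: takeaway coffee cup with white lid and cardboard sleeve, 86 mm across, 129 mm high. Origin: centre of its underside.
- giftbox: bystander: small black box with a lilac flower on top, 70 x 70 x 40 mm high. Origin: centre of its underside.

How it is judged:
By the outcome, as a careful person would: the job done as asked, in the order asked, and still so for the second after the job is handed in, with the robot touching nothing.
It also fails if it takes over 128 s, if anything falls off the work surface, if the arm or the gripper's body presses on something with over 40 N, if the wrist force passes 120 N, or if a joint passes its speed limit or range.

## Working session

There is one attempt and no reset: what is moved stays moved. The work goes in short steps, Python scripts to look and compute and a tool call to move; the robot and the scene stay as the last step left them, time stands still between calls to the robot, and variables do not carry over. Pictures are saved under pics/ and viewed, about 12 in all and at most 16, crops included, and the job is handed in when it is done.

Besides the shell and the picture viewer there is one more tool, called after "Request:" as name(argument=value, ...) on one line, values as JSON. carry_out: Moves the arm, as the interface text tells. Shifts and turns lie within -1 to 1; 1 stands for 0.1 m of shift or 45 degrees of turn. Its arguments: {"type":"object","properties":{"steps":{"type":"array","items":{"type":"number"}},"grip_force":{"type":"number"}},"required":["steps"]}

```bash
mkdir -p pics; ls; cat > h.py <<'E'
import numpy as np, cv2
from cell import arm, get_image, camera_info
def f(ci): return 210/np.tan(np.radians(ci['fovy'])/2)
def look(name,save):
    s=arm.observe(); im,d=get_image(name); ci=camera_info(name)
    cv2.imwrite('pics/'+save+'.png',im[:,:,::-1]); np.save('pics/'+save+'.npy',d)
    v,u=np.mgrid[:420,:560]; k=f(ci)
    C=np.stack([(u-ci['cx'])/k*d,(v-ci['cy'])/k*d,d],-1)
    if 'R' in ci: W=(C-np.array(ci['t']))@np.array(ci['R'])
    else:
        T=np.array(ci['tool_from_camera']); Rt=cv2.Rodrigues(np.array(s['ee_rot'],float))[0]
        W=(C@T[:3,:3].T+T[:3,3])@Rt.T+np.array(s['position'])
    W[d==0]=np.nan
    np.save('pics/'+save+'_w.npy',W)
    return im,W,s
E
python3 - <<'E'
from h import *
for n in('top','scene'):
    im,W,s=look(n,n+'0')
print(s, arm.grip_point_offset); print(cv2.Rodrigues(np.array(s['ee_rot']))[0].round(3))
print(camera_info('wrist'))
print({k:camera_info('top')[k] for k in('fovy','R','t')})
E
```

```text
pics
{'clock': 0.05, 'joints': array([ 1.03039741,  0.43518741,  0.02497791,  1.57410077, -0.01160615,
        1.13398301, -0.07512196]), 'dq': array([-0.00021804,  0.00084535,  0.00158911, -0.00138561, -0.00010444,
        0.00081224, -0.00049368]), 'joint_efforts': array([ 2.67769457e-03, -6.69777346e+01,  9.88134407e-01, -3.15491045e+01,
       -6.09395793e-02,  3.75234650e-02,  1.06460532e-04]), 'position': array([ 0.26467508, -0.56557762,  0.19466573]), 'ee_rot': array([-0.44069674,  1.98080825, -1.9778446 ]), 'force': array([ 0.89281733, -0.98960736, -0.02160443]), 'ft_torque': array([ 0.03927279, -0.04114416,  0.04944485]), 'width': 1.0005119263513795} 0.0188
[[-0.906 -0.001  0.424]
 [-0.424  0.001 -0.906]
 [ 0.    -1.    -0.002]]
{'fovy': 61.02674418854749, 'cx': 279.36290305434017, 'cy': 206.9006307146845, 'tool_from_camera': array([[-7.24133058e-04,  9.61210525e-01,  2.75814797e-01,
        -7.33011240e-02],
       [-4.13427971e-04, -2.75815133e-01,  9.61210612e-01,
        -1.88167877e-01],
       [ 9.99999652e-01,  5.82014828e-04,  5.97118172e-04,
         1.18244063e-03],
       [ 0.00000000e+00,  0.00000000e+00,  0.00000000e+00,
         1.00000000e+00]])}
{'fovy': 42.33772205584493, 'R': array([[ 0.02562689, -0.99961499,  0.01063621],
       [-0.99225389, -0.02672902, -0.12131683],
       [ 0.12155442, -0.00744484, -0.99255685]]), 't': array([-0.03448333,  0.57472109,  1.49727265])}
```

View pics/top0.png

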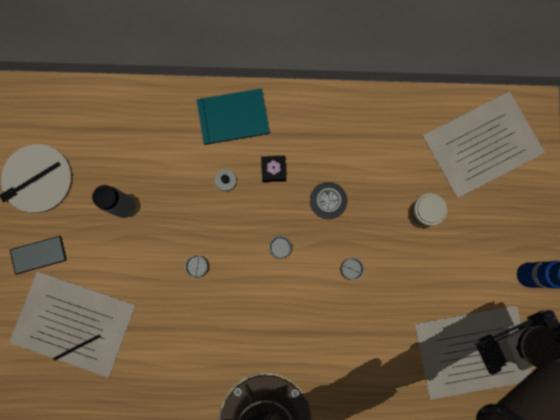

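View pics/scene0.png

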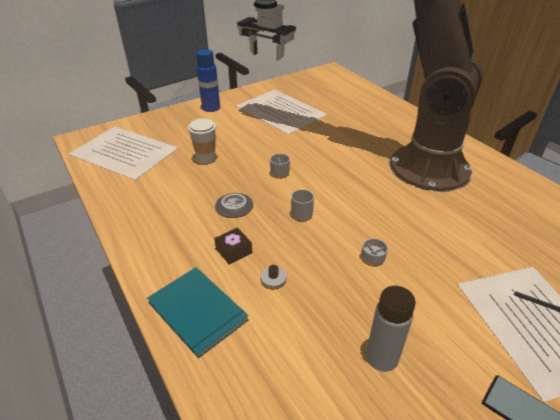

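The top view shows the base at (328,201), the tall pot at (281,247), the middle pot at (352,268), the shallow pot at (197,267), the lid at (225,180) and the box at (273,168). The flask and cup are well to the sides.

```bash
cat >> h.py <<'E'
def circ(P):
    c,r=None,None
    c,_r=cv2.minEnclosingCircle(P[:,:2].astype(np.float32)); return np.round(c,4),round(_r,4)
E
python3 - <<'E'
from h import *
W=np.load('pics/top0_w.npy')
print('table z',np.nanmedian(W[300:340,200:260,2]))
for n,(u,v,h,w) in dict(base=(328,201,.018,24),tall=(281,247,.068,16),middle=(352,268,.054,16),shallow=(197,267,.040,16),lid=(225,180,.018,16),box=(273,168,.04,18),cup=(430,210,.129,24),flask=(107,197,.19,24)).items():
    P=W[v-w:v+w,u-w:u+w].reshape(-1,3); P=P[np.isfinite(P[:,2])]
    Q=P[abs(P[:,2]-h)<.007]
    print(n,len(Q),P[:,2].max().round(3),circ(Q), ((Q[:,:2].min(0)+Q[:,:2].max(0))/2).round(4),np.ptp(Q[:,:2],axis=0).round(3))
E
```

```text
table z -0.000616146734732399
base 245 0.029 (array([ 0.602 , -0.1652]), 0.0651) [ 0.6068 -0.1647] [0.117 0.104]
tall 75 0.077 (array([ 0.4783, -0.0284]), 0.0309) [ 0.4781 -0.0289] [0.058 0.061]
middle 78 0.06 (array([ 0.4237, -0.2317]), 0.0314) [ 0.4235 -0.2309] [0.058 0.059]
shallow 77 0.047 (array([0.4195, 0.2037]), 0.0314) [0.4194 0.204 ] [0.061 0.059]
lid 287 0.05 (array([0.6746, 0.1398]), 0.0397) [0.6701 0.1356] [0.063 0.068]
box 567 0.05 (array([ 0.7045, -0.0051]), 0.0489) [ 0.7051 -0.0051] [0.074 0.073]
cup 688 0.138 (array([ 0.5861, -0.4274]), 0.0429) [ 0.5866 -0.4274] [0.084 0.084]
flask 450 0.198 (array([0.5862, 0.4239]), 0.0314) [0.5864 0.424 ] [0.06  0.062]
```

Request:
carry_out(steps=[1,0.18,0.45,0,0,1,0.35,0.9,0,0,1,0.35,0.9,0,0,1,0.35,0.9,0,0])

```text
clock: 0.5
position: [0.3006, -0.475, 0.1955]
ee_rot: [-0.442, 1.978, -1.977]
force: [-0.3, -1.0, 0.0]
width: 1.0
```

Request:
carry_out(steps=[1,0.18,0.45,0,0,1,0.35,0.9,0,0,1,0.35,0.9,0,0,1,0.35,0.9,0,0])

```text
clock: 0.9
position: [0.3349, -0.3865, 0.1955]
ee_rot: [-0.441, 1.978, -1.979]
force: [0.1, -1.1, -0.1]
width: 0.995
```

Request:
carry_out(steps=[1,0.18,0.45,0,0,1,0.35,0.9,0,0,1,0.35,0.9,0,0,1,0.35,0.9,0,0])

```text
clock: 1.3
position: [0.3698, -0.2974, 0.1955]
ee_rot: [-0.44, 1.979, -1.98]
force: [-0.6, -1.2, 0.8]
width: 1.005
```

Request:
carry_out(steps=[1,0.18,0.45,0,0,1,0.35,0.9,0,0,1,0.35,0.9,0,0,1,0.35,0.9,0,0])

```text
clock: 1.7
position: [0.4049, -0.2078, 0.1954]
ee_rot: [-0.44, 1.979, -1.981]
force: [0.2, -0.9, -1.0]
width: 0.999
```

Request:
carry_out(steps=[1,0.18,0.45,0,0,1,0.35,0.9,0,0,1,0.35,0.9,0,0,1,0.35,0.9,0,0])

```text
clock: 2.1
position: [0.44, -0.118, 0.1953]
ee_rot: [-0.44, 1.979, -1.981]
force: [-0.7, -0.9, -1.1]
width: 1.003
```

Request:
carry_out(steps=[1,0.18,0.45,0,0,1,0.35,0.9,0,0,1,0.35,0.9,0,0,1,0.35,0.9,0,0,1,0.35,0.9,0,0])

```text
clock: 2.6
position: [0.4745, -0.0293, 0.1951]
ee_rot: [-0.438, 1.981, -1.983]
force: [0.2, 0.1, -0.1]
width: 1.002
```

```bash
cat >> h.py <<'E'
def rim(W,xy,h,r=.031,rad=.05,tol=.006):
    from scipy.optimize import least_squares
    P=W.reshape(-1,3); P=P[np.isfinite(P[:,2])]
    P=P[np.hypot(*(P[:,:2]-xy).T)<rad]; Q=P[abs(P[:,2]-h)<tol]
    g=lambda c:np.hypot(*(Q[:,:2]-c).T)
    # outer edge per angle bin, known radius
    c=np.array(xy,float)
    for _ in range(5):
        a=np.arctan2(*(Q[:,:2]-c).T[::-1]); R=g(c)
        E=np.array([Q[(a>=t)&(a<t+.2)][np.argsort(R[(a>=t)&(a<t+.2)])[-max(1,((a>=t)&(a<t+.2)).sum()//20)]][:2] for t in np.arange(-3.14,2.95,.2) if ((a>=t)&(a<t+.2)).sum()>5])
        s=least_squares(lambda p:np.hypot(*(E-p[:2]).T)-p[2],[*c,r],loss='soft_l1',f_scale=.001); c=s.x[:2]
    return c.round(4),s.x[2].round(4),len(E),np.median(Q[:,2]).round(4)
E
python3 - <<'E'
from h import *
im,W,s=look('wrist','w1')
print(s['position']); print(rim(W,[.478,-.0286],.068))
E
```

```text
[ 0.4745311  -0.02929342  0.19514834]
(array([ 0.478 , -0.0283]), np.float64(0.0307), 31, np.float64(0.0664))
```

View pics/w1.png

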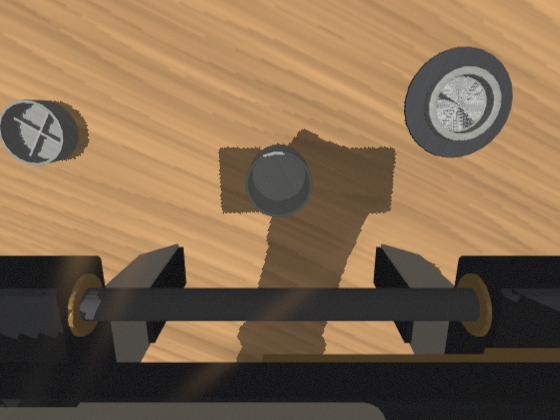

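The wrist view shows the tall pot, with no divider, at (278,180). The base ring is at (459,102) and the shallow pot with its cross at (38,132).

Request:
carry_out(steps=[1,0.03,0.01,-0.3,0,1,0.03,0.01,-0.6,0,1,0.03,0.01,-0.9,0,1,0.03,0.01,-0.9,0,1,0.03,0.01,-0.9,0])

```text
clock: 3.15
position: [0.4777, -0.0264, 0.1058]
ee_rot: [-0.44, 1.98, -1.981]
force: [-0.5, -0.4, 0.2]
width: 1.002
```

```bash
python3 - <<'E'
from h import *
W=np.load('pics/w1_w.npy'); print('base',rim(W,[.602,-.165],.018,.036,.042,.004)); print('disc',rim(W,[.602,-.165],.005,.055,.065,.004)); print('sh',rim(W,[.4194,.204],.04))
E
```

```text
base (array([ 0.6179, -0.1652]), np.float64(0.0344), 23, np.float64(0.0166))
disc (array([ 0.6169, -0.1653]), np.float64(0.0523), 31, np.float64(0.0039))
sh (array([0.4191, 0.2034]), np.float64(0.0308), 31, np.float64(0.038))
```

Request:
carry_out(steps=[1,0,-0.02,-0.2,0,1,0,-0.02,-0.45,0,1,0,-0.02,-0.72,0,1,0,-0.02,-0.72,0,0,0,-0.02,-0.72,0,0,0,-0.02,-0.72,0,0,0,-0.02,-0.72,0,0,0,-0.02,-0.72,0,0,0,-0.02,-0.72,0,0,0,-0.02,-0.72,0], grip_force=25)

```text
clock: 4.15
position: [0.4787, -0.0269, 0.0342]
ee_rot: [-0.439, 1.978, -1.979]
force: [-1.9, 0.9, 7.6]
width: 0.654
```

Request:
carry_out(steps=[0,0,0,0.15,0,0,0,0,0.4,0,0,0,0,0.7,0,0,0.2,-0.2,0.9,0,0,0.45,-0.4,0.9,0,0,0.7,-0.6,0.9,0,0,0.7,-0.6,0.9,0,0,0.7,-0.6,0.9,0,0,0.7,-0.6,0.9,0,0,0.7,-0.6,0.9,0])

```text
clock: 5.15
position: [0.5472, -0.0862, 0.1234]
ee_rot: [-0.442, 1.979, -1.978]
force: [0.8, 0.5, -1.1]
width: 0.657
```

```bash
python3 - <<'E'
from h import *
im,W,s=look('wrist','w2')
print(s['position'],s['width'],s['force'])
print('base',rim(W,[.617,-.165],.018,.036,.042,.004)); print('disc',rim(W,[.617,-.165],.005,.055,.065,.004))
E
```

```text
[ 0.54716723 -0.0862281   0.12336569] 0.6569648758554323 [ 0.77373187  0.49557527 -1.12327566]
base (array([ 0.6193, -0.1656]), np.float64(0.0353), 31, np.float64(0.0166))
disc (array([ 0.6194, -0.1654]), np.float64(0.0535), 31, np.float64(0.0038))
```

View pics/w2.png

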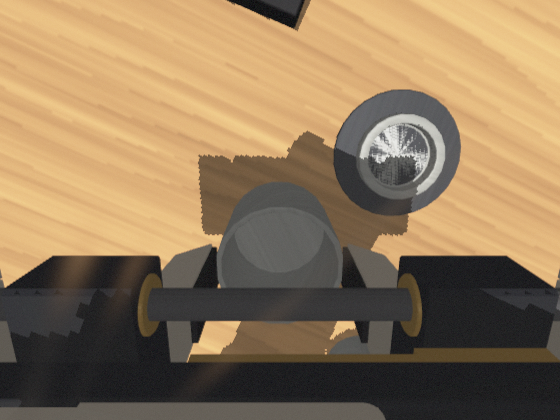

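The tall pot is held upright at (280,245). The base is at (397,152), clear and fully visible.

```bash
python3 - <<'E'
from h import *
W=np.load('pics/w2_w.npy'); W=W.copy(); W[260:,:]=np.nan
P=W[200:260,225:335,2]; print(np.nanpercentile(P,[50,90,99]))
W=np.load('pics/w2_w.npy').copy(); W[292:]=np.nan; W[:,:212]=np.nan; W[:,347:]=np.nan
for z in(.155,.157):print(rim(W,[.547,-.086],z,.031,.036,.005))
T=np.load('pics/top0_w.npy'); print('topbase',rim(T,[.612,-.165],.018,.036,.042,.008),rim(T,[.612,-.165],.005,.055,.065,.004))
E
```

```text
[0.1043235  0.15514965 0.15654362]
(array([ 0.5466, -0.0879]), np.float64(0.0307), 21, np.float64(0.1555))
(array([ 0.5463, -0.0881]), np.float64(0.0309), 20, np.float64(0.1557))
topbase (array([ 0.6184, -0.1656]), np.float64(0.0354), 30, np.float64(0.0163)) (array([ 0.6122, -0.1651]), np.float64(0.0638), 31, np.float64(0.0045))
```

Request:
carry_out(steps=[0,0.25,-0.25,0,0,0,0.5,-0.5,0,0,0,0.73,-0.775,0,0,0,0.73,-0.775,0,0,0,0.73,-0.775,-0.2,0,0,0.73,-0.775,-0.4,0,0,0.73,-0.775,-0.5,0,0,0.73,-0.775,-0.6,0,0,0.73,-0.775,-0.65,0,0,0.73,-0.775,-0.7,0,0,0.73,-0.775,-0.7,0,0,0.73,-0.775,-0.7,0])

```text
clock: 6.4
position: [0.6213, -0.1646, 0.0539]
ee_rot: [-0.439, 1.979, -1.979]
force: [-0.1, 0.7, -0.7]
width: 0.653
```

Request:
carry_out(steps=[0,-0.013,0.009,-0.02,0,0,-0.013,0.009,-0.04,0,0,-0.013,0.009,-0.06,0,0,-0.013,0.009,-0.08,0,0,-0.013,0.009,-0.1,0,0,-0.013,0.009,-0.11,0,0,-0.013,0.009,-0.12,0,0,-0.013,0.009,-0.13,0,0,-0.013,0.009,-0.135,0,0,-0.013,0.009,-0.135,0])

```text
clock: 7.4
position: [0.6199, -0.1635, 0.0405]
ee_rot: [-0.44, 1.979, -1.979]
force: [-0.9, 0.8, 4.7]
width: 0.654
```

Request:
carry_out(steps=[0,0,0,-0.005,0,0,0,0,-0.01,0,0,0,0,-0.01,0,0,0,0,-0.01,0])

```text
clock: 7.8
position: [0.6199, -0.1635, 0.0402]
ee_rot: [-0.439, 1.978, -1.979]
force: [-4.8, 1.0, 11.9]
width: 0.652
```

Request:
carry_out(steps=[0.8,0,0,0,0,1,0,0,0,0,1,0,0,0,0,1,0,0,0,0,1,0,0,0.2,0,1,0,0,0.5,0,1,0,0,0.9,0,1,0,0,0.9,0,1,0,0,0.9,0])

```text
clock: 8.7
position: [0.6204, -0.1639, 0.1299]
ee_rot: [-0.438, 1.977, -1.979]
force: [-0.3, -0.1, 0.2]
width: 1.001
```

```bash
python3 - <<'E'
from h import *
im,W,s=look('wrist','w3'); print(s['position'],s['width'])
print('tall',rim(W,[.619,-.165],.074))
im,W,s=look('top','t3'); print('tall top',rim(W,[.619,-.165],.074), 'mid',rim(W,[.4237,-.2317],.054))
E
```

```text
[ 0.62036414 -0.16386442  0.12989611] 1.0007470522404553
tall (array([ 0.6193, -0.1652]), np.float64(0.0307), 31, np.float64(0.0724))Traceback (most recent call last):
  File "<stdin>", line 4, in <module>
  File "h.py", line 29, in rim
    s=least_squares(lambda p:np.hypot(*(E-p[:2]).T)-p[2],[*c,r],loss='soft_l1',f_scale=.001); c=s.x[:2]
    return func(*args, **kwargs)
    vector_fun = VectorFunction(
        fun_wrapped,
    ...<6 lines>...
        workers=workers
    )
    self._update_fun()
    ~~~~~~~~~~~~~~~~^^
    self.f = self.fun_wrapped(xp_copy(self.x))
             ~~~~~~~~~~~~~~~~^^^^^^^^^^^^^^^^^
    return np.atleast_1d(self.fun(x))
                         ~~~~~~~~^^^
    return self.f(x, *self.args, **self.kwargs)
           ~~~~~~^^^^^^^^^^^^^^^^^^^^^^^^^^^^^^
  File "h.py", line 29, in <lambda>
    s=least_squares(lambda p:np.hypot(*(E-p[:2]).T)-p[2],[*c,r],loss='soft_l1',f_scale=.001); c=s.x[:2]
                                        ~^~~~~~
ValueError: operands could not be broadcast together with shapes (0,) (2,)
```

View pics/w3.png

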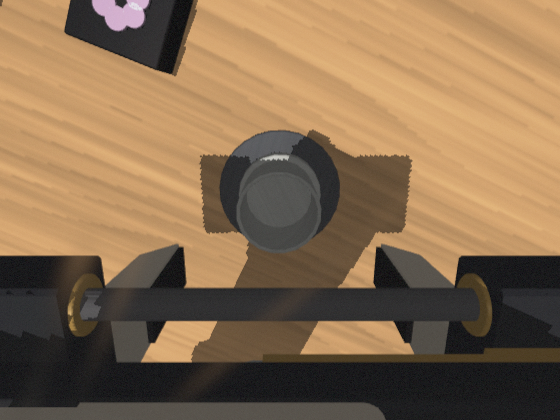

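The tall pot is seated, concentric at (279,210). Its rim fits at 72.4 mm, which is 74 mm after the camera's usual −1.6 mm bias. Next is the middle pot.

Request:
carry_out(steps=[1,-0.4,-0.15,0.2,0,1,-0.8,-0.3,0.3,0,1,-1,-0.34,0.3,0,1,-1,-0.34,0.3,0])

```text
clock: 9.2
position: [0.516, -0.1992, 0.158]
ee_rot: [-0.441, 1.983, -1.982]
force: [0.7, -1.1, -0.2]
width: 1.0
```

Request:
carry_out(steps=[1,-0.45,-0.17,0,0,1,-0.9,-0.34,0,0,1,-0.96,-0.34,0,0,1,-0.96,-0.34,0,0,1,-0.96,-0.34,0,0])

```text
clock: 9.7
position: [0.425, -0.231, 0.1587]
ee_rot: [-0.44, 1.979, -1.978]
force: [0.3, -0.1, 0.1]
width: 1.001
```

```bash
python3 - <<'E'
from h import *
im,W,s=look('wrist','w4'); print(s['position'],s['width'])
c=rim(W,[.4237,-.2317],.0525); print('mid',c,'move',(c[0]+[.0007,.0016]-s['position'][:2])*10)
E
```

```text
[ 0.42495044 -0.23104496  0.15866079] 1.000626655397863
mid (array([ 0.4233, -0.2315]), np.float64(0.0307), 31, np.float64(0.0523)) move [-0.0095044   0.01144964]
```

View pics/w4.png

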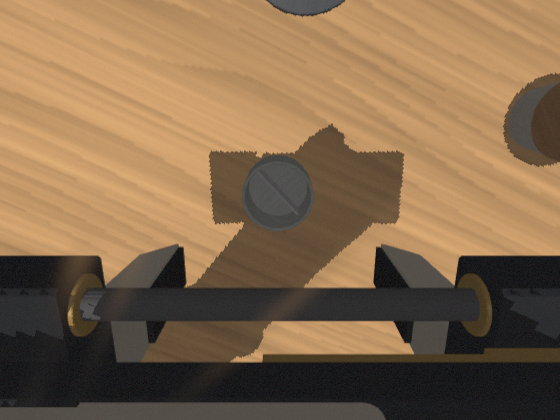

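The middle pot, with one divider, is at (278,192).

Request:
carry_out(steps=[1,-0.01,0.01,-0.3,0,1,-0.01,0.01,-0.6,0,1,-0.01,0.01,-0.8,0,1,-0.01,0.01,-0.8,0])

```text
clock: 10.15
position: [0.4222, -0.229, 0.0764]
ee_rot: [-0.446, 1.983, -1.976]
force: [0.6, 0.1, -0.2]
width: 0.997
```

Request:
carry_out(steps=[1,0,0,-0.2,0,1,0,0,-0.4,0,1,0,0,-0.57,0,1,0,0,-0.57,0,0,0,0,-0.57,0,0,0,0,-0.57,0,0,0,0,-0.57,0,0,0,0,-0.57,0,0,0,0,-0.57,0,0,0,0,-0.57,0], grip_force=25)

```text
clock: 11.15
position: [0.4226, -0.2306, 0.0221]
ee_rot: [-0.44, 1.979, -1.979]
force: [-1.4, 0.5, 0.2]
width: 0.528
```

```bash
python3 - <<'E'
from h import *
im,W,s=look('wrist','w5'); print(s['position'],s['width'],s['force'])
im,W,s=look('scene','s5')
a=cv2.imread('pics/w5.png'); b=cv2.imread('pics/s5.png')[100:310,160:440]
cv2.imwrite('pics/c5.png',np.vstack([a,cv2.resize(b,(560,420))])[:, :][::1]); 
c=np.hstack([cv2.resize(a,(400,300)),cv2.resize(b,(400,300))]); cv2.imwrite('pics/c5.png',c)
E
```

```text
[ 0.42258503 -0.23058405  0.02213678] 0.5281634526824841 [-1.36300191  0.51802154  0.20526091]
```

View pics/c5.png

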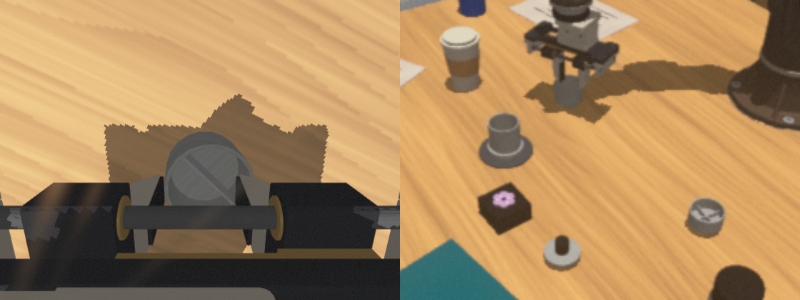

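```bash
python3 - <<'E'
from h import *
W=np.load('pics/w5_w.npy'); im=cv2.imread('pics/w5.png')
cv2.imwrite('pics/c5b.png',cv2.resize(im[150:330,170:400],(690,540)))
P=W[180:285,225:345].reshape(-1,3); P=P[np.isfinite(P[:,2])]
print(np.percentile(P[:,2],[1,10,50,90,95,99]))
for z in(.045,.05,.055,.06,.065):
    Q=P[abs(P[:,2]-z)<.0025]; print(z,len(Q),Q.mean(0).round(4))
E
```

```text
[-0.00231201 -0.00119521  0.0175401   0.05446465  0.05697356  0.0748021 ]
0.045 313 [ 0.439  -0.2209  0.0449]
0.05 531 [ 0.4464 -0.2292  0.0507]
0.055 1144 [ 0.4341 -0.2198  0.0548]
0.06 178 [ 0.4292 -0.2363  0.0599]
0.065 155 [ 0.4304 -0.2374  0.065 ]
```

View pics/c5b.png

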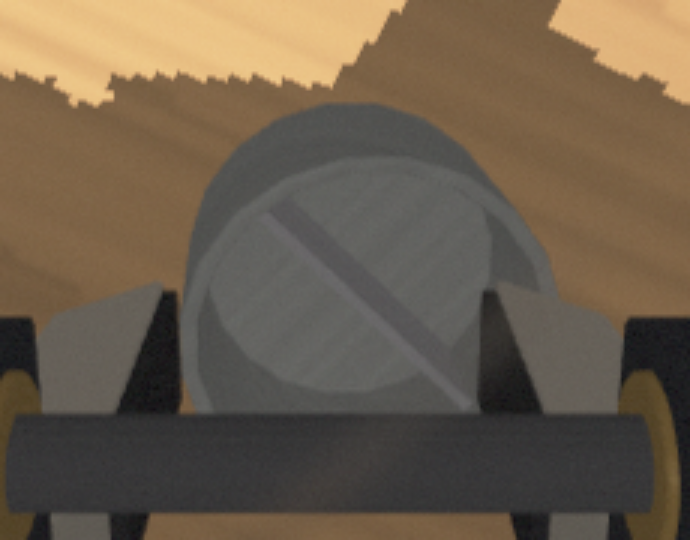

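The right finger is inside the mouth instead of outside the wall, so the pot has shifted sideways. I'll open, rise straight up and look again.

Request:
carry_out(steps=[0.6,0,0,0,0,0.6,0,0,0,0,0.6,0,0,0,0,0.6,0,0,0.1,0,0.6,0,0,0.25,0,0.6,0,0,0.5,0,0.6,0,0,0.8,0,1,0,0,1,0,1,0,0,1,0,1,0,0,1,0,1,0,0,1,0])

```text
clock: 12.35
position: [0.422, -0.2305, 0.1214]
ee_rot: [-0.441, 1.98, -1.979]
force: [0.7, 0.5, -0.9]
width: 0.899
```

```bash
python3 - <<'E'
from h import *
im,W,s=look('wrist','w6'); print(s['position'],s['width'])
c=rim(W,[.43,-.225],.0525,rad=.06); print('mid',c,'move',(c[0]+[.0007,.0016]-s['position'][:2])*10)
E
```

```text
[ 0.42204593 -0.23046851  0.12138817] 0.8988074810355954
mid (array([ 0.4266, -0.238 ]), np.float64(0.0307), 31, np.float64(0.0523)) move [ 0.05254069 -0.05931494]
```

View pics/w6.png

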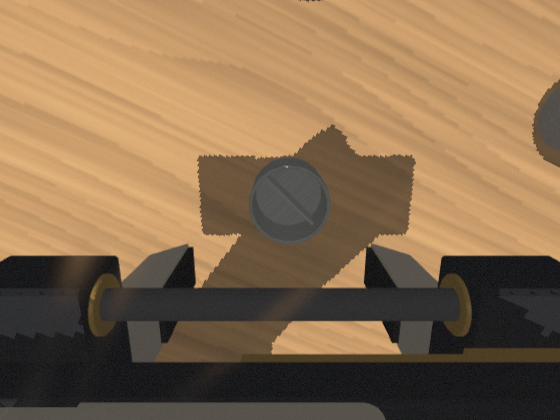

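It is upright but moved about 7 mm along the jaws, at (289,201). I'll realign and re-measure lower down.

Request:
carry_out(steps=[1,0.05,-0.06,0,0,1,0.05,-0.06,-0.2,0,1,0.05,-0.06,-0.4,0,1,0.05,-0.06,-0.4,0,1,0.05,-0.06,-0.4,0])

```text
clock: 12.9
position: [0.4275, -0.2367, 0.0817]
ee_rot: [-0.442, 1.981, -1.979]
force: [0.4, -1.0, 0.3]
width: 0.997
```

```bash
python3 - <<'E'
from h import *
im,W,s=look('wrist','w7'); print(s['position'],s['width'])
c=rim(W,[.4266,-.238],.0525,rad=.036); print('mid',c,'move',(c[0]+[.0007,.0016]-s['position'][:2])*10)
E
```

```text
[ 0.4274888 -0.2366895  0.0816623] 0.9973852216554989
mid (array([ 0.4266, -0.2379]), np.float64(0.0306), 31, np.float64(0.0522)) move [-0.00188804  0.00389496]
```

Request:
carry_out(steps=[1,0,0,-0.2,0,1,0,0,-0.4,0,1,0,0,-0.6,0,1,0,0,-0.6,0])

```text
clock: 13.35
position: [0.4268, -0.2364, 0.021]
ee_rot: [-0.442, 1.981, -1.978]
force: [-0.4, -0.4, -0.4]
width: 1.002
```

Request:
carry_out(steps=[0.8,0,0,0,0,0.6,0,0,0,0,0,0,0,0,0,0,0,0,0,0,0,0,0,0,0,0,0,0,0,0], grip_force=25)

```text
clock: 13.95
position: [0.4285, -0.2369, 0.0229]
ee_rot: [-0.439, 1.977, -1.98]
force: [0.6, -0.7, 4.4]
width: 0.529
```

```bash
python3 - <<'E'
from h import *
im,W,s=look('wrist','w8'); print(s['position'],s['width'])
W2=W.copy()
for z in (.046,.049,.052,.055,.058):
    m=(abs(W[...,2]-z)<.0015); m[:170]=0;m[290:]=0;m[:,:215]=0;m[:,350:]=0
    print(z,m.sum(),W[m].mean(0).round(4))
cv2.imwrite('pics/c8.png',cv2.resize(cv2.convertScaleAbs(cv2.imread('pics/w8.png'),alpha=1.6)[150:330,170:400],(690,540)))
E
```

```text
[ 0.42853932 -0.23686613  0.02294442] 0.529005162818615
0.046 192 [ 0.4461 -0.232   0.0459]
0.049 166 [ 0.4497 -0.2296  0.049 ]
0.052 920 [ 0.4473 -0.2289  0.0524]
0.055 186 [ 0.4374 -0.2336  0.0547]
0.058 158 [ 0.4347 -0.2386  0.0581]
```

View pics/c8.png

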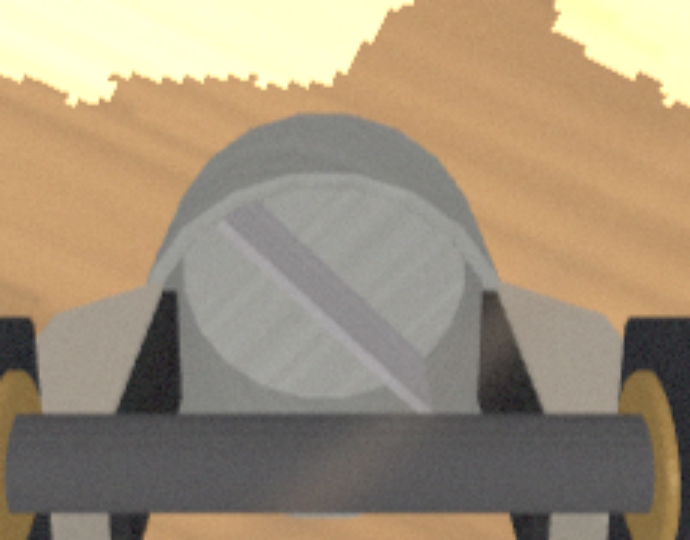

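```bash
python3 - <<'E'
from h import *
from scipy.optimize import least_squares
for n in('w7','w8','w5'):
    W=np.load(f'pics/{n}_w.npy')
    m=(abs(W[...,2]-.0525)<.002); m[:170]=0;m[235:]=0;m[:,:205]=0;m[:,350:]=0
    Q=W[m][:,:2]
    s=least_squares(lambda p:np.hypot(*(Q-p).T)-.0295,[.43,-.237],loss='soft_l1',f_scale=.001); print(n,len(Q),s.x, abs(s.fun).mean())
    # finger depth: pixel near right fingertip inner face
    for u,v in((333,252),(335,262),(228,252),(226,262)): print('  px',u,v,W[v,u].round(4))
E
```

```text
w7 772 [ 0.42622863 -0.23810457] 0.000768703832134466
  px 333 252 [ 0.4073 -0.2964 -0.0026]
  px 335 262 [ 0.4004 -0.3017 -0.0015]
  px 228 252 [ 0.3708 -0.2179 -0.0017]
  px 226 262 [ 0.3617 -0.2199 -0.0021]
w8 804 [ 0.42630211 -0.23822149] 0.0007819340933472222
  px 333 252 [ 0.447  -0.2567  0.0598]
  px 335 262 [ 0.446  -0.2568  0.0686]
  px 228 252 [ 0.4253 -0.2133  0.0568]
  px 226 262 [ 0.4231 -0.2141  0.0628]
w5 743 [ 0.42634121 -0.23715156] 0.0007538761714350307
  px 333 252 [ 0.4406 -0.2511  0.0572]
  px 335 262 [ 0.4397 -0.251   0.0665]
  px 228 252 [ 0.4192 -0.207   0.0557]
  px 226 262 [ 0.4174 -0.2078  0.0624]
```

```bash
python3 - <<'E'
from h import *
ci=camera_info('wrist'); T=np.array(ci['tool_from_camera']); k=f(ci)
for z in(.046,.0243):
  for y in(0,-.0188,-.03,-.04):
    for x in(-.0095,0):
        c=np.linalg.inv(T)@[x,y,z,1]; print(x,y,z,(ci['cx']+k*c[0]/c[2]).round(),(ci['cy']+k*c[1]/c[2]).round())
W=np.load('pics/w4_w.npy'); s=np.array([.42495,-.23104,.15866])
R=cv2.Rodrigues(np.array([-0.44, 1.979, -1.978]))[0]
for v in(246,250,256,262,270): print(v,[((W[v,u]-s)@R).round(4).tolist() for u in(182,378,390)])
W=np.load('pics/w2_w.npy'); s=np.array([0.54716723,-0.0862281,0.12336569])
for v in(247,250,256,262,270): print(v,[((W[v,u]-s)@R).round(4).tolist() for u in(208,215,345,352)])
E
```

```text
-0.0095 0 0.046 360.0 224.0
0 0 0.046 359.0 240.0
-0.0095 -0.0188 0.046 368.0 236.0
0 -0.0188 0.046 366.0 253.0
-0.0095 -0.03 0.046 373.0 244.0
0 -0.03 0.046 372.0 262.0
-0.0095 -0.04 0.046 379.0 253.0
0 -0.04 0.046 377.0 272.0
-0.0095 0 0.0243 321.0 224.0
0 0 0.0243 320.0 240.0
-0.0095 -0.0188 0.0243 325.0 236.0
0 -0.0188 0.0243 324.0 253.0
-0.0095 -0.03 0.0243 328.0 244.0
0 -0.03 0.0243 327.0 262.0
-0.0095 -0.04 0.0243 331.0 252.0
0 -0.04 0.0243 330.0 272.0
246 [[0.0697, 0.1607, -0.1009], [0.0695, 0.1607, 0.1052], [-0.0096, -0.0325, 0.0532]]
250 [[-0.0067, -0.0307, -0.0451], [-0.0081, -0.0338, 0.0474], [-0.01, -0.0382, 0.0515]]
256 [[-0.0055, -0.0349, -0.0441], [-0.0056, -0.0349, 0.0472], [-0.0099, -0.0448, 0.0495]]
262 [[-0.0018, -0.0336, -0.0447], [-0.0035, -0.0371, 0.0468], [-0.0083, -0.0475, 0.0488]]
270 [[0.0016, -0.035, -0.0446], [0.0007, -0.0366, 0.0473], [-0.0069, -0.0523, 0.0475]]
247 [[-0.0104, -0.0357, -0.0315], [-0.0084, -0.031, -0.0292], [-0.0089, -0.032, 0.0322], [-0.0104, -0.0355, 0.0348]]
250 [[-0.0096, -0.0375, -0.0312], [-0.008, -0.0337, -0.0288], [-0.0086, -0.0349, 0.0317], [-0.0101, -0.0383, 0.0342]]
256 [[-0.0081, -0.0407, -0.0307], [-0.006, -0.036, -0.0285], [-0.0069, -0.0379, 0.0313], [-0.0084, -0.0412, 0.0337]]
262 [[-0.0083, -0.0473, -0.0294], [-0.0033, -0.0367, -0.0285], [-0.004, -0.0379, 0.0314], [-0.0081, -0.0468, 0.0327]]
270 [[-0.0067, -0.0518, -0.0287], [0.0003, -0.0377, -0.0285], [-0.0007, -0.0394, 0.0313], [-0.0075, -0.0533, 0.0314]]
```

The depth readings explain it. The real fingertips sit about 31 mm above the reported TCP, so they closed on top of the rim, and the tall pot was held only by its top few mm. From here I'll aim the tips using that offset.

Request:
carry_out(steps=[0.6,0,0,0.02,0,0.6,0,0,0.1,0,0.6,0,0,0.3,0,1,0,0,0.5,0,1,0,0,0.5,0,1,0,0,0.5,0,1,0,0,0.5,0,1,0,0,0.5,0,1,0,0,0.5,0])

```text
clock: 14.9
position: [0.4272, -0.2365, 0.0714]
ee_rot: [-0.441, 1.98, -1.979]
force: [-0.2, -0.6, 0.1]
width: 0.993
```

```bash
python3 - <<'E'
from h import *
im,W,s=look('wrist','w9'); print(s['position'],s['width'])
c=rim(W,[.4266,-.238],.0525,rad=.036); print('mid',c,'move',(c[0]+[.0007,.0016]-s['position'][:2])*10)
E
```

```text
[ 0.42722621 -0.23646559  0.07137983] 0.9931909825283839
mid (array([ 0.4266, -0.2382]), np.float64(0.0306), 31, np.float64(0.0523)) move [ 0.00073787 -0.00134408]
```

Request:
carry_out(steps=[1,0,0,-0.2,0,1,0,0,-0.4,0,1,0,0,-0.5,0,1,0,0,-0.6,0,1,0,0,-0.65,0,1,0,0,-0.7,0,1,0,0,-0.7,0,1,0,0,-0.7,0])

```text
clock: 15.75
position: [0.4279, -0.2368, 0.0022]
ee_rot: [-0.44, 1.979, -1.979]
force: [0.2, 0.1, -0.3]
width: 1.002
```

```bash
python3 - <<'E'
from h import *
im,W,s=look('wrist','w10'); print(s['position'],s['width'],s['force'])
cv2.imwrite('pics/c10.png',cv2.resize(cv2.convertScaleAbs(cv2.imread('pics/w10.png'),alpha=1.6)[130:330,120:440],(640,400)))
E
```

```text
[ 0.42788166 -0.2367725   0.00222442] 1.002053322833395 [ 0.21849828  0.14667766 -0.25279485]
```

View pics/c10.png

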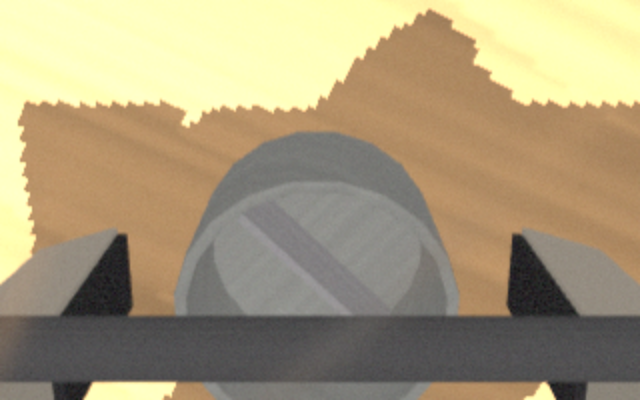

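The pot is centred between the open fingers, which are clear of everything and not touching the table. I'll go down 11 mm more and close.

Request:
carry_out(steps=[1,0,0,-0.06,0,1,0,0,-0.11,0,1,0,0,-0.11,0,0,0,0,-0.11,0,0,0,0,-0.11,0,0,0,0,-0.11,0,0,0,0,-0.11,0,0,0,0,-0.11,0,0,0,0,-0.11,0], grip_force=25)

```text
clock: 16.7
position: [0.4277, -0.2367, -0.009]
ee_rot: [-0.44, 1.979, -1.979]
force: [0.9, 0.1, 1.4]
width: 0.671
```

Request:
carry_out(steps=[0,0,0,0.1,0,0,0,0,0.35,0,0,0,0,0.7,0,0,0,0,0.95,0,0,0.3,0.11,0.95,0,0,0.6,0.23,0.95,0,0,0.95,0.36,0.95,0,0,0.95,0.36,0.95,0,0,0.95,0.36,0.95,0])

```text
clock: 17.6
position: [0.523, -0.1999, 0.0862]
ee_rot: [-0.442, 1.979, -1.978]
force: [-0.3, -0.1, -1.7]
width: 0.676
```

Request:
carry_out(steps=[0,0.35,0.13,0,0,0,0.7,0.27,0,0,0,0.96,0.37,0,0,0,0.96,0.37,0,0,0,0.96,0.37,0,0,0,0.96,0.37,0,0])

```text
clock: 18.2
position: [0.6169, -0.1651, 0.0859]
ee_rot: [-0.441, 1.98, -1.981]
force: [-0.1, -0.6, -0.8]
width: 0.671
```

```bash
python3 - <<'E'
from h import *
im,W,s=look('wrist','w11'); print(s['position'],s['width'],s['force'])
m=W[170:285,225:335]; P=m.reshape(-1,3); print(np.nanpercentile(P[:,2],[95,99]))
W2=W.copy(); W2[292:]=np.nan; W2[:,:212]=np.nan; W2[:,347:]=np.nan
print(rim(W2,[.6197,-.165],s['position'][2]+.009+.0525,.031,.036,.004))
E
```

```text
[ 0.61685921 -0.16510773  0.08585155] 0.6706190187840824 [-0.05989036 -0.55017658 -0.81814221]
[0.14699332 0.14794698]
(array([ 0.6178, -0.1661]), np.float64(0.0288), 14, np.float64(0.1471))
```

Request:
carry_out(steps=[0,0.03,0.012,0,0,0,0.03,0.012,0,0,0,0.03,0.012,-0.08,0,0,0.03,0.012,-0.16,0,0,0.03,0.012,-0.2,0,0,0.03,0.012,-0.23,0,0,0.03,0.012,-0.26,0,0,0.03,0.012,-0.28,0,0,0.03,0.012,-0.3,0,0,0.03,0.012,-0.31,0,0,0.03,0.012,-0.32,0,0,0.03,0.012,-0.32,0])

```text
clock: 19.45
position: [0.6216, -0.1625, 0.0539]
ee_rot: [-0.44, 1.979, -1.979]
force: [-0.1, 0.4, -0.4]
width: 0.676
```

Request:
carry_out(steps=[0,-0.012,-0.012,0,0,0,-0.012,-0.012,-0.005,0,0,-0.012,-0.012,-0.01,0,0,-0.012,-0.012,-0.015,0,0,-0.012,-0.012,-0.02,0,0,-0.012,-0.012,-0.02,0,0,-0.012,-0.012,-0.02,0])

```text
clock: 20.15
position: [0.6205, -0.1638, 0.0531]
ee_rot: [-0.44, 1.978, -1.98]
force: [-3.6, 0.9, 8.3]
width: 0.675
```

Request:
carry_out(steps=[0.8,0,0,0,0,1,0,0,0,0,1,0,0,0,0,1,0,0,0,0,1,0,0,0.15,0,1,0,0,0.45,0,1,0,0,0.8,0,1,0,0,0.8,0,1,0,0,0.8,0])

```text
clock: 21.05
position: [0.6213, -0.1638, 0.1338]
ee_rot: [-0.437, 1.977, -1.979]
force: [-0.2, -0.6, -0.2]
width: 1.001
```

```bash
python3 - <<'E'
from h import *
im,W,s=look('wrist','w12'); print(s['position'],s['width'])
for h in(.115,):print('mid',rim(W,[.6197,-.165],h,tol=.008))
m=W.reshape(-1,3); m=m[(np.hypot(*(m[:,:2]-[.6193,-.1652]).T)<.036)&(m[:,2]>.107)]; A=np.c_[m[:,:2]-[.6193,-.1652],np.ones(len(m))]
print('plane',np.linalg.lstsq(A,m[:,2],rcond=None)[0].round(4),len(m))
cv2.imwrite('pics/c12.png',cv2.resize(im[:,:,::-1][80:360,140:420],(400,400)))
E
```

```text
[ 0.62131445 -0.16380464  0.13377931] 1.0006679429875205
mid (array([ 0.6196, -0.1658]), np.float64(0.0306), 31, np.float64(0.1141))
plane [2.7671 1.2638 0.1765] 24905
```

View pics/c12.png

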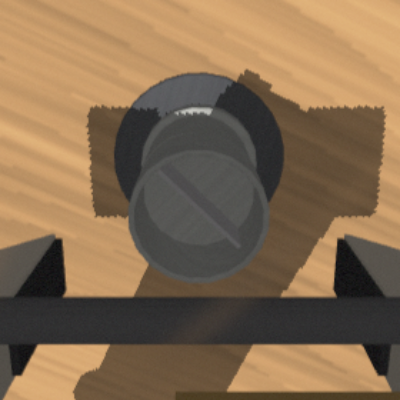

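The middle pot is concentric, and its rim reads 114.1 mm, which is 116 mm after the bias. It is home. Next is the shallow pot.

Request:
carry_out(steps=[1,-0.25,0.46,0,0,1,-0.5,0.92,0,0,1,-0.5,0.92,0,0,1,-0.5,0.92,0,0])

```text
clock: 21.5
position: [0.5693, -0.0699, 0.1314]
ee_rot: [-0.445, 1.978, -1.977]
force: [-0.5, -0.8, 0.9]
width: 0.995
```

Request:
carry_out(steps=[1,-0.25,0.46,0,0,1,-0.5,0.92,0,0,1,-0.5,0.92,0,0,1,-0.5,0.92,0,0])

```text
clock: 21.9
position: [0.5204, 0.0204, 0.1317]
ee_rot: [-0.442, 1.978, -1.979]
force: [0.3, -0.2, -0.2]
width: 0.999
```

Request:
carry_out(steps=[1,-0.25,0.46,0,0,1,-0.5,0.92,0,0,1,-0.5,0.92,0,0,1,-0.5,0.92,0,0])

```text
clock: 22.3
position: [0.4712, 0.1118, 0.1319]
ee_rot: [-0.441, 1.978, -1.979]
force: [0.5, -0.5, -0.0]
width: 0.997
```

Request:
carry_out(steps=[1,-0.25,0.46,0,0,1,-0.5,0.92,-0.3,0,1,-0.5,0.92,-0.5,0,1,-0.5,0.92,-0.5,0,1,-0.5,0.92,-0.5,0,1,-0.5,0.92,-0.5,0])

```text
clock: 22.9
position: [0.4226, 0.2025, 0.0827]
ee_rot: [-0.435, 1.98, -1.982]
force: [0.4, 0.0, -0.2]
width: 0.996
```

```bash
python3 - <<'E'
from h import *
im,W,s=look('wrist','w13'); print(s['position'],s['width'],s['joints'].round(2))
c=rim(W,[.4191,.2034],.0385); print('sh',c,'move',(c[0]+[.0007,.0016]-s['position'][:2])*10)
E
```

```text
[0.42259964 0.20251693 0.08271691] 0.9961836860288985 [-0.26  0.35 -0.38  2.06  0.19  0.76 -1.89]
sh (array([0.4188, 0.2042]), np.float64(0.0306), 31, np.float64(0.0383)) move [-0.03099638  0.03283067]
```

Request:
carry_out(steps=[1,-0.03,0.033,0,0,1,-0.03,0.033,-0.25,0,1,-0.03,0.033,-0.5,0,1,-0.03,0.033,-0.65,0,1,-0.03,0.033,-0.7,0,1,-0.03,0.033,-0.7,0,1,-0.03,0.033,-0.7,0])

```text
clock: 23.65
position: [0.418, 0.2079, 0.0128]
ee_rot: [-0.439, 1.979, -1.979]
force: [-0.6, 0.4, 0.5]
width: 1.0
```

Request:
carry_out(steps=[1,0.015,-0.021,-0.1,0,1,0.015,-0.021,-0.2,0,1,0.015,-0.021,-0.28,0,1,0.015,-0.021,-0.28,0,0,0.015,-0.021,-0.28,0,0,0.015,-0.021,-0.28,0,0,0.015,-0.021,-0.28,0,0,0.015,-0.021,-0.28,0,0,0.015,-0.021,-0.28,0,0,0.015,-0.021,-0.28,0], grip_force=25)

```text
clock: 24.65
position: [0.4192, 0.2056, -0.0158]
ee_rot: [-0.44, 1.979, -1.979]
force: [-0.6, 0.3, 2.8]
width: 0.676
```

Request:
carry_out(steps=[0,0,0,0.1,0,0,0,0,0.35,0,0,0,0,0.7,0,0,0,0,0.95,0,0,0,0,0.95,0])

```text
clock: 25.15
position: [0.4208, 0.2068, 0.0825]
ee_rot: [-0.434, 1.979, -1.975]
force: [0.7, 0.2, -0.9]
width: 0.675
```

Request:
carry_out(steps=[0,0,0,0.3,0,0,0.2,-0.35,0.45,0,0,0.35,-0.65,0.45,0,0,0.5,-0.92,0.45,0,0,0.5,-0.92,0.45,0])

```text
clock: 25.65
position: [0.4703, 0.1088, 0.1235]
ee_rot: [-0.435, 1.981, -1.985]
force: [-0.4, 0.4, -1.6]
width: 0.677
```

Request:
carry_out(steps=[0,0.17,-0.3,0,0,0,0.34,-0.62,0,0,0,0.5,-0.92,0,0,0,0.5,-0.92,0,0])

```text
clock: 26.05
position: [0.5201, 0.0169, 0.1233]
ee_rot: [-0.435, 1.981, -1.985]
force: [-0.4, 1.0, -1.5]
width: 0.677
```

Request:
carry_out(steps=[0,0.17,-0.3,0,0,0,0.34,-0.62,0,0,0,0.5,-0.92,0,0,0,0.5,-0.92,0,0,0,0.5,-0.92,0,0])

```text
clock: 26.55
position: [0.5684, -0.0699, 0.1233]
ee_rot: [-0.441, 1.981, -1.979]
force: [-0.7, 1.2, -0.3]
width: 0.681
```

Request:
carry_out(steps=[0,0.17,-0.3,0,0,0,0.34,-0.62,0,0,0,0.52,-0.94,0,0,0,0.52,-0.94,0,0,0,0.52,-0.94,0,0,0,0.52,-0.94,0,0,0,0.52,-0.94,0,0])

```text
clock: 27.25
position: [0.6206, -0.1622, 0.124]
ee_rot: [-0.443, 1.979, -1.977]
force: [-0.2, -0.5, -0.6]
width: 0.682
```

```bash
python3 - <<'E'
from h import *
im,W,s=look('wrist','w14'); print(s['position'],s['width'],s['force'])
W2=W.copy(); W2[292:]=np.nan; W2[:,:212]=np.nan; W2[:,347:]=np.nan
print(rim(W2,s['position'][:2],s['position'][2]+.0158+.0385,.031,.036,.004))
E
```

```text
[ 0.62059559 -0.1621677   0.12402886] 0.6822275466930381 [-0.221823   -0.47452007 -0.55173636]
(array([ 0.6223, -0.1628]), np.float64(0.0288), 17, np.float64(0.1782))
```

Request:
carry_out(steps=[0,0,-0.018,-0.05,0,0,0,-0.018,-0.1,0,0,0,-0.018,-0.15,0,0,0,-0.018,-0.2,0,0,0,-0.018,-0.23,0,0,0,-0.018,-0.26,0,0,0,-0.018,-0.28,0,0,0,-0.018,-0.3,0,0,0,-0.018,-0.32,0,0,0,-0.018,-0.33,0,0,0,-0.018,-0.34,0,0,0,-0.018,-0.34,0])

```text
clock: 28.5
position: [0.621, -0.1662, 0.0899]
ee_rot: [-0.44, 1.979, -1.979]
force: [-0.2, 0.3, -1.4]
width: 0.68
```

Request:
carry_out(steps=[0,-0.006,0.02,0,0,0,-0.006,0.02,-0.005,0,0,-0.006,0.02,-0.01,0,0,-0.006,0.02,-0.015,0,0,-0.006,0.02,-0.02,0,0,-0.006,0.02,-0.025,0,0,-0.006,0.02,-0.025,0,0,-0.006,0.02,-0.025,0])

```text
clock: 29.3
position: [0.6206, -0.1643, 0.0882]
ee_rot: [-0.439, 1.979, -1.979]
force: [-3.4, -0.1, 5.6]
width: 0.678
```

Request:
carry_out(steps=[0.8,0,0,0,0,1,0,0,0,0,1,0,0,0,0,1,0,0,0,0,1,0,0,0.15,0,1,0,0,0.45,0,1,0,0,0.7,0,1,0,0,0.7,0,1,0,0,0.7,0])

```text
clock: 30.2
position: [0.6209, -0.1644, 0.1588]
ee_rot: [-0.438, 1.978, -1.979]
force: [0.8, 0.4, -1.8]
width: 0.998
```

```bash
python3 - <<'E'
from h import *
im,W,s=look('wrist','w15'); print(s['position'],s['width'])
print('shallow',rim(W,[.6197,-.165],.1425,tol=.006))
T,Wt,_=look('top','t15'); print('lid top',rim(Wt,[.672,.136],.018,.031,.045,.008))
b=cv2.imread('pics/w15.png')[80:360,140:420]
_=look('scene','s15'); a=cv2.imread('pics/s15.png')[150:300,170:320]
cv2.imwrite('pics/c15.png',np.hstack([cv2.resize(b,(400,400)),cv2.resize(a,(400,400))]))
E
```

```text
[ 0.62086822 -0.16436248  0.15877583] 0.9984629439565299
shallow (array([ 0.6202, -0.166 ]), np.float64(0.0306), 31, np.float64(0.1423))
lid top (array([0.6695, 0.1324]), np.float64(0.0303), 31, np.float64(0.0175))
```

View pics/c15.png

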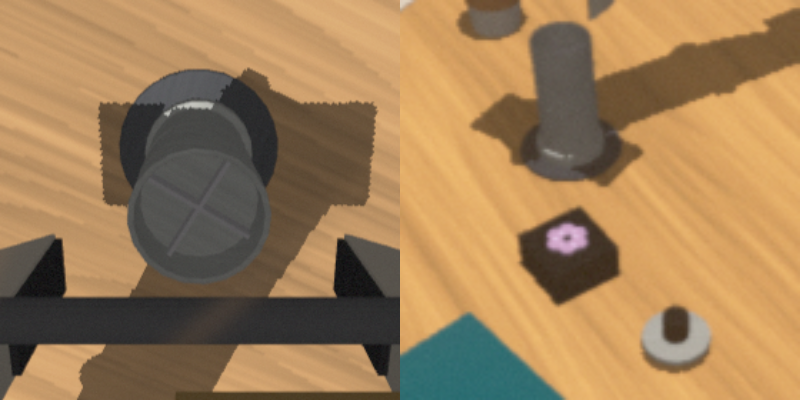

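The shallow pot is home: concentric, and its rim reads 142.3 mm, 144 mm after the bias. Now the lid.

Request:
carry_out(steps=[1,0.08,0.48,0,0,1,0.16,0.97,0,0,1,0.16,0.97,0,0,1,0.16,0.97,0,0])

```text
clock: 30.75
position: [0.636, -0.0652, 0.1566]
ee_rot: [-0.445, 1.978, -1.977]
force: [-0.0, -1.2, 0.3]
width: 0.998
```

Request:
carry_out(steps=[1,0.08,0.48,0,0,1,0.16,0.97,0,0,1,0.16,0.97,0,0,1,0.16,0.97,0,0])

```text
clock: 31.15
position: [0.652, 0.0299, 0.1567]
ee_rot: [-0.443, 1.979, -1.979]
force: [0.3, -1.1, 0.2]
width: 1.0
```

Request:
carry_out(steps=[1,0.08,0.48,0,0,1,0.16,1,-0.3,0,1,0.16,1,-0.7,0,1,0.16,1,-0.7,0,1,0.16,1,-0.7,0])

```text
clock: 31.65
position: [0.6681, 0.1263, 0.0867]
ee_rot: [-0.441, 1.98, -1.984]
force: [0.2, -0.5, -0.5]
width: 1.001
```

```bash
python3 - <<'E'
from h import *
im,W,s=look('wrist','w16'); print(s['position'],s['width'],s['joints'].round(2))
c=rim(W,[.6695,.1324],.0165,tol=.004); print('disc',c)
k=rim(W,c[0],.0425,.012,.02,.004); print('knob',k,'move',(k[0]+[.0007,.0016]-s['position'][:2])*10)
E
```

```text
[0.66813667 0.12632933 0.086722  ] 1.0014775565477065 [-0.1   0.64 -0.27  1.52  0.19  1.01 -1.56]
disc (array([0.6691, 0.1329]), np.float64(0.0303), 31, np.float64(0.0167))
knob (array([0.6693, 0.1329]), np.float64(0.0116), 31, np.float64(0.0426)) move [0.01863332 0.08170665]
```

Request:
carry_out(steps=[0.6,0.018,0.08,0,0,0.6,0.018,0.08,-0.1,0,0.6,0.018,0.08,-0.3,0,0.6,0.018,0.08,-0.5,0,0.6,0.018,0.08,-0.65,0,0.6,0.018,0.08,-0.7,0,0.6,0.018,0.08,-0.7,0,0.6,0.018,0.08,-0.7,0])

```text
clock: 32.5
position: [0.6708, 0.1379, 0.0183]
ee_rot: [-0.439, 1.979, -1.979]
force: [0.7, -0.2, -0.1]
width: 0.598
```

Request:
carry_out(steps=[0.6,-0.008,-0.034,0,0,0.6,-0.008,-0.034,-0.1,0,0.6,-0.008,-0.034,-0.18,0,0.6,-0.008,-0.034,-0.25,0,0.6,-0.008,-0.034,-0.25,0,0,-0.008,-0.034,-0.25,0,0,-0.008,-0.034,-0.25,0,0,-0.008,-0.034,-0.25,0,0,-0.008,-0.034,-0.25,0,0,-0.008,-0.034,-0.25,0,0,-0.008,-0.034,-0.25,0], grip_force=25)

```text
clock: 33.6
position: [0.6695, 0.1344, -0.0073]
ee_rot: [-0.44, 1.979, -1.979]
force: [-0.1, -0.0, 1.1]
width: 0.251
```

Request:
carry_out(steps=[0,0,0,0.1,0,0,0,0,0.35,0,0,0,0,0.7,0,0,0,0,0.95,0,0,0,0,0.95,0])

```text
clock: 34.1
position: [0.672, 0.1353, 0.0925]
ee_rot: [-0.432, 1.977, -1.976]
force: [-0.2, 0.7, 0.4]
width: 0.256
```

Request:
carry_out(steps=[0,0,0,0.35,0,0,0,0,0.7,0,0,-0.05,-0.3,0.75,0,0,-0.1,-0.65,0.75,0,0,-0.16,-1,0.75,0,0,-0.16,-1,0.75,0,0,-0.16,-1,0.75,0])

```text
clock: 34.8
position: [0.653, 0.033, 0.1623]
ee_rot: [-0.439, 1.981, -1.981]
force: [0.3, 0.2, -0.1]
width: 0.25
```

Request:
carry_out(steps=[0,-0.05,-0.3,0,0,0,-0.1,-0.65,0,0,0,-0.16,-0.98,0,0,0,-0.16,-0.98,0,0,0,-0.16,-0.98,0,0])

```text
clock: 35.3
position: [0.6373, -0.063, 0.1623]
ee_rot: [-0.44, 1.98, -1.978]
force: [-0.3, 0.0, -0.7]
width: 0.25
```

Request:
carry_out(steps=[0,-0.05,-0.3,0,0,0,-0.1,-0.65,0,0,0,-0.17,-1,0,0,0,-0.17,-1,0,0,0,-0.17,-1,0,0,0,-0.17,-1,0,0])

```text
clock: 35.9
position: [0.6211, -0.1605, 0.1624]
ee_rot: [-0.443, 1.978, -1.975]
force: [0.8, 0.9, -1.1]
width: 0.254
```

```bash
python3 - <<'E'
from h import *
im,W,s=look('wrist','w17'); print(s['position'],s['width'],s['force'])
W2=W.copy(); W2[275:]=np.nan; W2[:,:212]=np.nan; W2[:,347:]=np.nan
z=s['position'][2]+.0073+.018-.0016
print(z,rim(W2,s['position'][:2],z,.031,.036,.004))
P=W2[np.hypot(W2[...,0]-s['position'][0],W2[...,1]-s['position'][1])<.034]; P=P[abs(P[:,2]-z)<.006]
print(len(P),np.linalg.lstsq(np.c_[P[:,:2]-s['position'][:2],np.ones(len(P))],P[:,2],rcond=None)[0])
cv2.imwrite('pics/c17.png',im[100:360,120:440,::-1])
E
```

```text
[ 0.62108644 -0.16051419  0.16243724] 0.25356743445903845 [ 0.81629087  0.9161214  -1.05323195]
0.1861372434181629 (array([ 0.6207, -0.1622]), np.float64(0.0304), 16, np.float64(0.1865))
4490 [-0.04137763 -0.01725425  0.18723174]
```

View pics/c17.png

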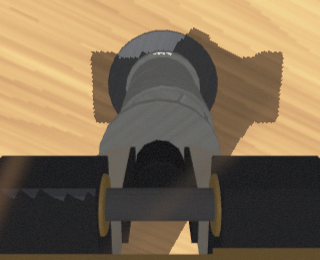

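The lid is held level above the stack. I'll correct by about −4 mm in y and lower it.

Request:
carry_out(steps=[0,-0.005,-0.03,0,0,0,-0.005,-0.03,-0.1,0,0,-0.005,-0.03,-0.16,0,0,-0.005,-0.03,-0.2,0,0,-0.005,-0.03,-0.2,0,0,-0.005,-0.03,-0.2,0,0,-0.005,-0.03,-0.2,0])

```text
clock: 36.65
position: [0.62, -0.1667, 0.1427]
ee_rot: [-0.44, 1.979, -1.979]
force: [-0.3, 0.4, -0.6]
width: 0.257
```

Request:
carry_out(steps=[0,0.004,0.022,-0.02,0,0,0.004,0.022,-0.05,0,0,0.004,0.022,-0.08,0,0,0.004,0.022,-0.1,0,0,0.004,0.022,-0.12,0,0,0.004,0.022,-0.14,0,0,0.004,0.022,-0.15,0,0,0.004,0.022,-0.16,0,0,0.004,0.022,-0.17,0,0,0.004,0.022,-0.175,0,0,0.004,0.022,-0.18,0,0,0.004,0.022,-0.18,0])

```text
clock: 37.85
position: [0.6204, -0.1645, 0.1247]
ee_rot: [-0.44, 1.979, -1.979]
force: [-1.3, -0.0, -0.1]
width: 0.253
```

Request:
carry_out(steps=[0,0,0,-0.002,0,0,0,0,-0.004,0,0,0,0,-0.004,0,0,0,0,-0.004,0])

```text
clock: 38.25
position: [0.6205, -0.1645, 0.1246]
ee_rot: [-0.439, 1.978, -1.979]
force: [-1.7, 0.7, 5.9]
width: 0.252
```

Contact is 5.9 N at the expected height. I'll release and rise.

Request:
carry_out(steps=[0.4,0,0,0,0,0.6,0,0,0,0,0.6,0,0,0,0,0.6,0,0,0,0,0.6,0,0,0.15,0,0.6,0,0,0.4,0,0.6,0,0,0.8,0,0.6,0,0,1,0,0.6,0,0,1,0,0.6,0,0,1,0])

```text
clock: 39.25
position: [0.6205, -0.1645, 0.225]
ee_rot: [-0.439, 1.978, -1.979]
force: [-0.1, 0.7, -0.6]
width: 0.6
```

```bash
python3 - <<'E'
from h import *
im,W,s=look('wrist','w18'); print(s['position'],s['width'],s['force'])
print('lid disc',rim(W,[.6202,-.166],.1485,tol=.004),'knob',rim(W,[.6202,-.166],.1745,.012,.02,.004))
_=look('scene','s18'); a=cv2.imread('pics/s18.png')[60:300,130:370]
cv2.imwrite('pics/c18.png',np.hstack([cv2.resize(im[80:360,140:420,::-1],(400,400)),cv2.resize(a,(400,400))]))
E
```

```text
[ 0.62046957 -0.16449963  0.2250297 ] 0.599833603257613 [-0.09014547  0.74427994 -0.57165131]
lid disc (array([ 0.6201, -0.1661]), np.float64(0.0303), 31, np.float64(0.1487)) knob (array([ 0.6201, -0.1661]), np.float64(0.0116), 31, np.float64(0.1746))
```

View pics/c18.png

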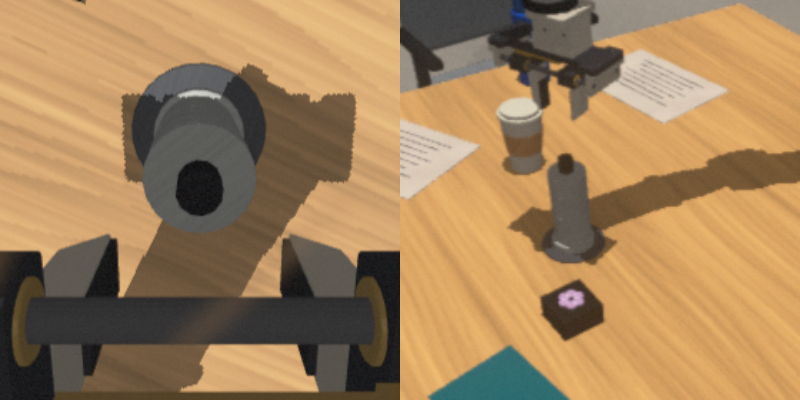

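The lid disc reads 148.7 mm, 150 mm after the bias, and the stack is upright and concentric with the gripper well clear. I'm handing the job in.

```bash
python3 - <<'E'
from h import *
print(arm.sign_off())
E
```

```text
the job is handed in; nothing more can be done
None
```

The tiffin is back together on its base in the order asked (tall, middle, shallow, lid) and handed in at about 39 s of the 128 s allowed. Each piece went down at about 5–12 N of contact, well under the 40 N and 120 N limits, before I let go.

**Last checks:** allowing for the wrist camera's reading of about 1.6 mm low, each rim and the lid's disc sat within 1 mm of its seated height. The centres agreed within about 1 mm, and the stack stood upright with the gripper clear. I never went near the flask, cup or box. The last pictures show the cup and box in place, but I did not re-measure any of the three.

**What went wrong:** the first two grasps of the middle pot failed. The real fingertips sit about 31 mm above the reported tool point, so the fingers closed on its rim and pushed it about 7 mm along the table. It stayed upright, and I re-measured it and gripped it properly on the third try. The tall pot had been held only by its top few millimetres for the same reason, but it seated correctly.

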